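# Put the water-bath cover balls back in their latched box

## Task

The six hollow balls that float on the water bath have been rinsed in the steel jug: put them away. Press down the black sprung hook in the gap at the front of the grey box so that its lid springs open, take the jug by its handle and pour all six balls into the box without touching them, then stand the empty jug upright on the table and leave the lid open. Leave the other things where they stand.

Things in the scene. Friction and masses are not known exactly. Their poses are not given: they have to be found in the camera images.
- box: grey plastic storage box, fixed to the table, open-topped under its lid: 150 x 150 mm outside, 85 mm high, walls and floor 5 mm, so the mouth is 140 x 140 mm. Origin: centre of its underside, z up; its front, with the hook, faces its own -x; the lid is hinged along its +x rim.
- box_mouth (a point): centre of the box's mouth, level with the rim, 85 mm above the table
- box_lid (a joint): angle of the lid (a 152 x 150 x 6 mm grey plate, top 92 mm above the table when shut): 0 shut, 2.0 fully open, leaning back beyond the far (+x) rim, its edge then about 230 mm above the table. A weak spring throws it fully open by itself, in about a second, as soon as the hook lets go.
- lid_edge (a point): tip of the lid's front tongue, the part that the hook's nose holds down
- box_hook (a joint): angle of the black sprung hook on the box's front: 0 latched, 0.4 its stop. A rocker: its thumb tab pressed down tips its nose forward off the lid's tongue. The lid is free from about 0.2 (7 mm of travel at hook_tab; 10 mm is sure, about 5 N); it springs back when let go. The upright arm, up to 104 mm above the table, tips some 10 mm toward the pressing finger.
- hook_tab (a point): place to press, straight down with closed fingers: top of the thumb tab, 68 mm above the table when latched, 34 mm in front (box -x) of the hook's pivot and upright arm, 48 mm in front of the box wall. The tab is 30 mm wide and reaches 16 mm farther; it lies in a gap 40 mm wide (box y) between two guard cheeks that stand 14 mm above it; the gap is open above and in front.
- jug: steel jug standing on the table: 95 mm high, 70 mm across the bottom and 84 mm across the rim outside, wall 3 mm, floor 4 mm; with the balls about 0.23 kg. Origin: centre of its underside, z up. Its strap handle is at its own +y; it is tipped toward its own -y, away from the handle.
- jug_handle (a point): centre of the jug's upright handle bar, 55 mm above the jug's underside and 68 mm from the jug's axis (jug +y). The bar is 14 mm wide (jug x, the way to grip it), 10 mm thick (jug y) and runs from 20 to 86 mm above the underside; there is about 23 mm of clear space between bar and jug.
- jug_lip (a point): the point of the rim farthest from the handle, over which the balls leave, 95 mm above the jug's underside and 42 mm from its axis (jug -y). The balls begin to leave at about 60 degrees of tilt, and the last roll out by about 110 degrees.
- ball_0: centre of ball 1 of 6: smooth hollow white plastic ball, 25 mm across, 12 g, slippery, which rolls freely; all six lie in the jug at the start, in two layers
- ball_1: centre of ball 2 of 6: smooth hollow white plastic ball, 25 mm across, 12 g, slippery, which rolls freely; all six lie in the jug at the start, in two layers
- ball_2: centre of ball 3 of 6: smooth hollow white plastic ball, 25 mm across, 12 g, slippery, which rolls freely; all six lie in the jug at the start, in two layers
- ball_3: centre of ball 4 of 6: smooth hollow white plastic ball, 25 mm across, 12 g, slippery, which rolls freely; all six lie in the jug at the start, in two layers
- ball_4: centre of ball 5 of 6: smooth hollow white plastic ball, 25 mm across, 12 g, slippery, which rolls freely; all six lie in the jug at the start, in two layers
- ball_5: centre of ball 6 of 6: smooth hollow white plastic ball, 25 mm across, 12 g, slippery, which rolls freely; all six lie in the jug at the start, in two layers
- wash_bottle: bystander: squeeze bottle with a red cap, 64 mm across, 197 mm high; origin: centre of its underside
- reagent_box: bystander: standing carton, 70 x 62 x 85 mm; origin: centre of its underside
- dropper_bottle: bystander: small bottle with a black rubber teat, 27 mm across, 86 mm high; origin: centre of its underside

How it is judged:
On the way, in this order (a step that is already met when the one before it is completed fails the run):
1. the hook has been pressed and the lid has sprung open (beyond 1.4 rad) (value of joint box_lid above 1.4 rad), for 0.1 s.
2. the jug is tipped by more than 1 rad with its lip over the box (angle between jug's own z axis and vertical above 1 rad and horizontal distance between jug_lip and box_mouth below 0.1 m and height (world z) of jug_lip above 0.07 m), for 0.1 s.
3. all six balls are in the box (x of ball_0 in the frame of box between -0.072 and 0.072 m and y of ball_0 in the frame of box between -0.072 and 0.072 m and z of ball_0 in the frame of box between 0 and 0.08 m and x of ball_1 in the frame of box between -0.072 and 0.072 m and y of ball_1 in the frame of box between -0.072 and 0.072 m and z of ball_1 in the frame of box between 0 and 0.08 m and x of ball_2 in the frame of box between -0.072 and 0.072 m and y of ball_2 in the frame of box between -0.072 and 0.072 m and z of ball_2 in the frame of box between 0 and 0.08 m and x of ball_3 in the frame of box between -0.072 and 0.072 m and y of ball_3 in the frame of box between -0.072 and 0.072 m and z of ball_3 in the frame of box between 0 and 0.08 m and x of ball_4 in the frame of box between -0.072 and 0.072 m and y of ball_4 in the frame of box between -0.072 and 0.072 m and z of ball_4 in the frame of box between 0 and 0.08 m and x of ball_5 in the frame of box between -0.072 and 0.072 m and y of ball_5 in the frame of box between -0.072 and 0.072 m and z of ball_5 in the frame of box between 0 and 0.08 m), for 0.2 s.
At the end, for the whole second after the job is handed in: All six balls are inside the box, below its rim; the lid is open (beyond 1.4 rad); the jug stands upright (within 0.1 rad) on the table, underside within 8 mm of the table top, let go and at rest (all of step 3 and value of joint box_lid above 1.4 rad and angle between jug's own z axis and vertical below 0.1 rad and height (world z) of jug between -0.008 and 0.008 m and linear speed of jug below 0.03 m/s); the robot touches nothing.
It fails at once if the wash bottle is moved by more than 30 mm or knocked over (distance of wash_bottle from where it was at the start of the episode above 0.03 m or angle between wash_bottle's own z axis and vertical above 0.4 rad).
It fails at once if the reagent box is moved by more than 30 mm or knocked over (distance of reagent_box from where it was at the start of the episode above 0.03 m or angle between reagent_box's own z axis and vertical above 0.4 rad).
It fails at once if the dropper bottle is moved by more than 30 mm or knocked over (distance of dropper_bottle from where it was at the start of the episode above 0.03 m or angle between dropper_bottle's own z axis and vertical above 0.4 rad).
It fails at once if the robot pushes a ball with more than 1 N (contact force between any of the arm, the fingers and ball_0 above 1 N or contact force between any of the arm, the fingers and ball_1 above 1 N or contact force between any of the arm, the fingers and ball_2 above 1 N or contact force between any of the arm, the fingers and ball_3 above 1 N or contact force between any of the arm, the fingers and ball_4 above 1 N or contact force between any of the arm, the fingers and ball_5 above 1 N).
It also fails if it takes over 72 s, if anything falls off the work surface, if the arm or the gripper's body presses on something with over 40 N, if the wrist force passes 120 N, or if a joint passes its speed limit or range.

## Robot

A 7-joint arm with a two-finger parallel gripper is mounted at the origin on a cart in front of the work surface, level with it; the furniture and walls round the work are solid. World frame = base frame: x ahead of the robot, y to its left, z up, the work surface at z = 0. Lengths are in m, angles in rad, forces in N, time in s.
With the tool pointing down it reaches from about 0.4 to 0.875 m from the base axis. Payload 4.4 kg.
Tool frame: the origin (TCP) lies at the very end of the fingers, on their centre line; the grasp point (between the pads) lies 19 mm behind it; z points along the fingers, y is the line along which they close (so a half turn about z gives the same grasp; the last joint's range is limited). The gripper opens to 85 mm and grips with 20 to 120 N. Pads are 22 mm wide; open, the fingers measure 114 mm over their backs; the gripper's body (76 mm by 85 mm) begins 54 mm behind the grasp point. The pads swing forward as they close: fully open they stand 13 mm farther back than shut.
Start: joints at [-1.414, 0.628, 0.038, 1.517, -0.027, 0.996, -0.02], TCP at [0.144, 0.634, 0.207] pointing down, gripper open.
Joint ranges: [-3.06, 3.06], [-0.37, 2.12], [-1.25, 1.32], [0.18, 2.47], [-1.1, 4.24], [0.23, 1.98], [-2.94, 2.94]. Speed limits (rad/s): [2.57, 2.57, 3.14, 3.14, 3.14, 3.14, 3.14].

## Interface

Orientations are given as a rotation vector (axis times angle).
In Python, from station import manip, cam, order gives the robot as it stands (manip), with the cameras (cam) and the job (order).
- The arm moves only by the shell command python3 jog.py [FORCE], which reads ROWS from standard input. ROWS is 1 to 10 rows, one to a line, with the numbers parted by spaces; each row has 7 numbers: dx, dy, dz in m, then a rotation vector rx, ry, rz in rad, then the finger opening in m; each row is the pose to reach, as a shift and turn from the pose commanded when the command began, along the tool's axes at that moment; what a row does not reach only later rows make up. A row lasts 1/12 s, in which the tool goes at most 0.0417 m and 0.125 rad, less where a joint would pass 70% of its speed; a pose out of reach is approached as far as the arm can. The fingers move at their own pace and stop on an object; FORCE is the grip in N (left out, the last holds). Time passes only in rows, so rows that do not move let the fingers close. It prints the time, the measured TCP pose, the force, the opening and the grip force at its end. Input that does not fit is refused with a message, and nothing moves.
- manip.get_state(): the state, without advancing time (a new reading comes with each control period).
- cam.capture(name): name is "scene" or "top"; returns a dict with "pixels" (420x560x3 uint8, red, green, blue), "K" (3x3 intrinsics, pixels), "k1" (the pictures are not rectified: a ray, as slopes to the right and down, at radius r is drawn at 1 + k1 r^2 times it, then the intrinsics apply), "R" (3x3) and "t" (3): a world point X has camera coordinates R X + t. Camera axes: x right, y down, z forward; pixel columns grow to the right and rows downward; lengths in m; the calibration is good to about 2 mm. A picture is of the moment at which its call begins. There is no depth.
- order.hand_in(): hands the job in; it is judged then, once.
The state is a dict: "t": time; "joint_pos": joint angles; "qd": joint speeds; "joint_torque": joint torques, N m; "tool_pos": TCP position; "ee_rot": TCP orientation; "contact_force": force on the tool from outside, world axes, zero at the start; "wrist_torque": the same for the moment, N m; "grip_width": finger opening in m; "grasp_force": force on a finger pad.
Only numpy, scipy, OpenCV 4.12 (cv2) and the standard library are available. Lean on these libraries where they do the work, as an engineer would, in place of code of your own. Each camera call takes 0.05 s, during which the arm holds its last target. There are 200 camera calls.

## Working session

There is one attempt and no reset: what is moved stays moved. The work goes in short steps, Python scripts to look and compute and a shell command to move; the robot and the scene stay as the last step left them, time stands still between calls to the robot, and variables do not carry over. Pictures are saved under pics/ and viewed, at most 10 in all, crops included, and the job is handed in when it is done.

```bash
ls; mkdir -p pics; python3 - <<'E'
from station import manip, cam, order
import cv2,pickle
for n in("scene","top"):
    c=cam.capture(n); pickle.dump(c,open(n+".pkl","wb"))
    cv2.imwrite(f"pics/{n}0.png",c["pixels"][:,:,::-1])
    print(n,c["K"],c["k1"],c["R"],c["t"])
s=manip.get_state();print(s)
E
```

```text
jog.py
pics
station.py
scene [[381.76712164   0.         294.39691323]
 [  0.         381.76712164 209.60423441]
 [  0.           0.           1.        ]] -0.08704925310116907 [[ 0.85807331 -0.51350391 -0.00489195]
 [-0.40570816 -0.67204329 -0.61948262]
 [ 0.31481914  0.5335462  -0.78499513]] [-0.531356    0.20736031  0.79831338]
top [[421.36017398   0.         278.13277818]
 [  0.         421.36017398 206.88328231]
 [  0.           0.           1.        ]] -0.02772533778783041 [[ 0.03067125 -0.99952676  0.00235306]
 [-0.97324047 -0.03040084 -0.22776913]
 [ 0.22773288  0.00469587 -0.97371232]] [-0.09532418  0.55786986  0.94202746]
{'t': 0.1, 'joint_pos': array([-1.41378647,  0.62923032,  0.03842042,  1.51827278, -0.02699459,
        0.99628606, -0.02003034]), 'qd': array([ 5.74298123e-04, -1.15216638e-03,  9.73399080e-04, -4.13796076e-03,
        7.98146988e-04,  7.78945736e-04, -2.14941163e-05]), 'joint_torque': array([ 2.71005898e-03, -5.64537549e+01,  1.23049144e+00, -1.93976051e+01,
        1.13100014e-02,  5.35033643e-03,  3.69007395e-06]), 'tool_pos': array([0.14345702, 0.63335972, 0.20619421]), 'ee_rot': array([-3.49257369e-01, -3.12193541e+00,  2.62255662e-03]), 'contact_force': array([ 0.03633556, -0.1524993 ,  0.1212257 ]), 'wrist_torque': array([ 0.00826274, -0.07286943,  0.01983354]), 'grasp_force': 0.0, 'grip_width': 0.08548998355309886}
```

View pics/scene0.png

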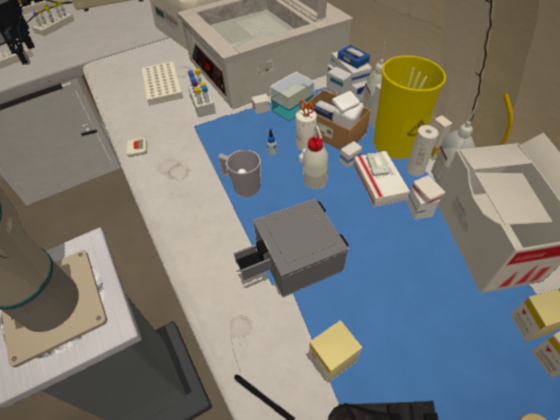

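View pics/top0.png

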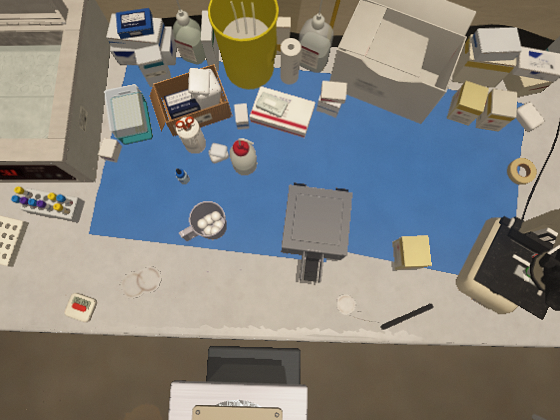

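The scene view shows the jug at (243,172), box at (300,245), hook gap at (252,262). The top view has the jug at (208,219) with its handle at (187,233), box at (317,220) and hook at (311,265). Next I zoom in to measure.

```bash
cat >h.py <<'E'
import numpy as np,cv2,pickle
from scipy.optimize import least_squares
from scipy.spatial.transform import Rotation as Ro
C={n:pickle.load(open(n+".pkl","rb")) for n in("scene","top")}
def proj(n,X):
    c=C[n];p=np.atleast_2d(X)@c["R"].T+c["t"];s=p[:,:2]/p[:,2:]
    s=s*(1+c["k1"]*(s**2).sum(1,keepdims=True));return s*c["K"][0,0]+c["K"][:2,2]
def back(n,uv,z):
    c=C[n];d=(np.array(uv,float)-c["K"][:2,2])/c["K"][0,0];s=d.copy()
    for _ in range(20): s=d/(1+c["k1"]*(s@s))
    o=-c["R"].T@c["t"];r=c["R"].T@np.r_[s,1];return o+r*(z-o[2])/r[2]
E
python3 - <<'E'
from h import *
t=C["top"]["pixels"][:,:,::-1];s=C["scene"]["pixels"][:,:,::-1]
cv2.imwrite("pics/c1.png",cv2.resize(t[130:290,165:365],None,fx=4,fy=4,interpolation=cv2.INTER_CUBIC)[:600])
cv2.imwrite("pics/c2.png",cv2.resize(s[120:300,180:360],None,fx=3.3333,fy=3.3333,interpolation=cv2.INTER_CUBIC))
for uv,z in [((208,219),.095),((187,233),.086),((317,220),.092),((311,265),.068),((241,147),.197),((182,170),.086),((218,152),.03),((412,251),.05)]: print(uv,back("top",uv,z).round(3))
E
```

```text
(208, 219) [0.52  0.082 0.095]
(187, 233) [0.487 0.13  0.086]
(317, 220) [ 0.526 -0.169  0.092]
(311, 265) [ 0.424 -0.158  0.068]
(241, 147) [0.659 0.005 0.197]
(182, 170) [0.639 0.154 0.086]
(218, 152) [0.708 0.08  0.03 ]
(412, 251) [ 0.466 -0.399  0.05 ]
```

View pics/c1.png

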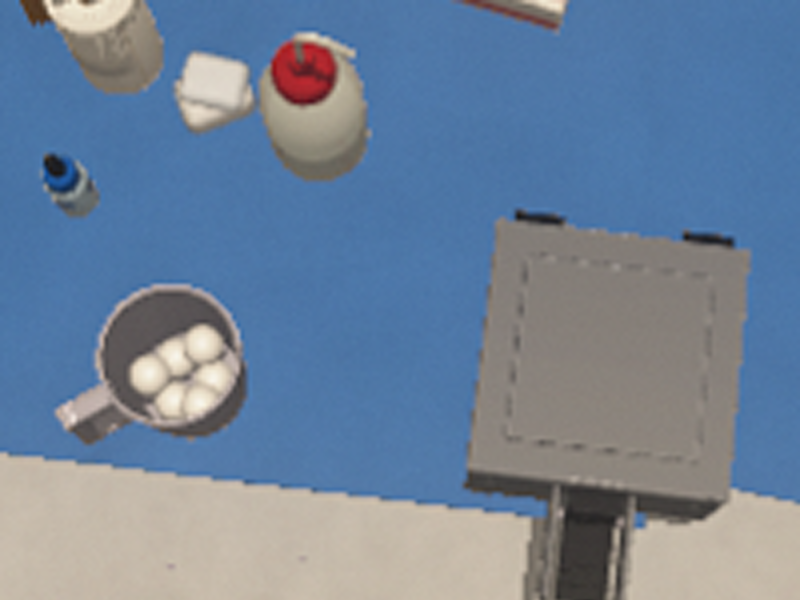

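View pics/c2.png

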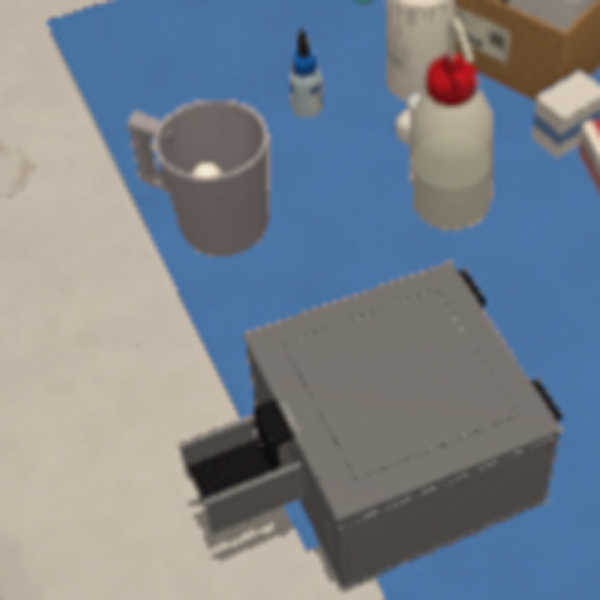

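```bash
python3 - <<'E'
from h import *
T=lambda p:((p[0]+.5)/4-.5+165,(p[1]+.5)/4-.5+130)
S=lambda p:((p[0]+.5)/3.3333-.5+180,(p[1]+.5)/3.3333-.5+120)
a=np.array([back("top",T(p),.092)[:2] for p in[(498,219),(749,251),(727,500),(468,472)]])
b=np.array([back("scene",S(p),.092)[:2] for p in[(450,262),(560,432),(340,518),(247,335)]])
for q in(a,b):
    print(q.round(4).tolist(),q.mean(0).round(4),"sides",np.linalg.norm(q-np.roll(q,1,0),axis=1).round(3))
    d=(q[0]+q[1]-q[2]-q[3]);e=(q[0]+q[3]-q[1]-q[2]);print("yaw",np.arctan2(d[1],d[0]),np.arctan2(-e[0],e[1]))
for n,f,pts in(("top",T,[(97,355),(243,355),(170,284),(170,427)]),("scene",S,[(159,145),(269,148),(213,102),(213,188)])):
    q=np.array([back(n,f(p),.095)[:2] for p in pts]);print(n,"rim",q.round(4).tolist(),q[:2].mean(0),q[2:].mean(0))
print("handle",back("top",T((64,420)),.086),back("scene",S((132,121)),.086),back("scene",S((148,160)),.035))
print("wash cap",back("top",T((303,70)),.19), back("scene",S((453,80)),.19),"base",back("scene",S((452,205)),0))
print("dropper",back("top",T((52,161)),.086),back("scene",S((303,37)),.083))
E
```

```text
[[0.6093, -0.1023], [0.5944, -0.2498], [0.4479, -0.236], [0.4594, -0.089]] [ 0.5278 -0.1693] sides [0.15  0.148 0.147 0.148]
yaw -0.09118197269612308 -0.08900159170484762
[[0.6095, -0.1061], [0.5938, -0.2551], [0.4491, -0.2369], [0.4636, -0.09]] [ 0.529 -0.172] sides [0.147 0.15  0.146 0.148]
yaw -0.11734613422453008 -0.10192849317039727
top rim [[0.5199, 0.1263], [0.5225, 0.0423], [0.5632, 0.0872], [0.4794, 0.0814]] [0.52117558 0.08430821] [0.52129365 0.08430332]
scene rim [[0.4865, 0.096], [0.554, 0.0512], [0.5406, 0.1166], [0.5014, 0.0364]] [0.52027039 0.07357769] [0.52100967 0.0765085 ]
handle [0.48291962 0.14434476 0.086     ] [0.48239132 0.13921823 0.086     ] [0.49007887 0.14502783 0.035     ]
wash cap [0.66088526 0.00678562 0.19      ] [ 0.64786619 -0.04377893  0.19      ] base [0.68787876 0.00629235 0.        ]
dropper [0.63875794 0.16459078 0.086     ] [0.64089681 0.16001042 0.083     ]
```

Box and jug agree between both views and with the stated sizes (sides about 148 mm, rim 84 mm): box centre ≈ (0.528,-0.170), yaw -0.10; jug ≈ (0.521,0.081), handle at ~122°. Next: close the fingers and swing over to the hook.

```bash
cat >d.py <<'E'
import numpy as np,sys,json
from station import manip, cam, order
from scipy.spatial.transform import Rotation as Ro
def delta(p,R=None):
    s=manip.get_state();R0=Ro.from_rotvec(s["ee_rot"])
    R=R0 if R is None else R
    return (R0.inv().apply(np.array(p)-s["tool_pos"]).round(3).tolist(), (R0.inv()*R).as_rotvec().round(3).tolist())
def frame(z,y):   # tool z along z, y as near y as possible
    z=np.array(z,float);z/=np.linalg.norm(z);y=np.array(y,float);y-=z*(y@z);y/=np.linalg.norm(y)
    return Ro.from_matrix(np.c_[np.cross(y,z),y,z])
def log():
    s=manip.get_state();open("log.jsonl","a").write(json.dumps([list(map(float,s[k])) for k in("joint_pos","tool_pos","ee_rot")])+"\n")
    print("t",round(s["t"],2),"q",s["joint_pos"].round(2).tolist(),"p",s["tool_pos"].round(3).tolist(),"F",s["contact_force"].round(1).tolist())
E
python3 - <<'E'
from d import *
log()
b=np.array([.528,-.170]);w=-.10;bx=np.array([np.cos(w),np.sin(w)]);by=np.array([-bx[1],bx[0]])
tab=b-.127*bx; print(tab)
R=frame([bx[0]*.12,bx[1]*.12,-1],[*by,0])
for p in([.40,.38,.25],[.46,.12,.25],[*(tab-.015*bx),.16]): print(delta(p,R))
E
```

```text
t 0.1 q [-1.41, 0.63, 0.04, 1.52, -0.03, 1.0, -0.02] p [0.143, 0.633, 0.206] F [0.0, -0.2, 0.1]
[ 0.40163447 -0.15732116]
([-0.306, -0.19, -0.043], [-0.009, -0.119, -0.123])
([-0.422, -0.431, -0.043], [-0.009, -0.119, -0.123])
([-0.412, -0.716, 0.047], [-0.009, -0.119, -0.123])
```

```bash
echo '-0.306 -0.19 -0.043 0 -0.12 -0.12 0
-0.306 -0.19 -0.043 0 -0.12 -0.12 0
-0.306 -0.19 -0.043 0 -0.12 -0.12 0
-0.306 -0.19 -0.043 0 -0.12 -0.12 0
-0.306 -0.19 -0.043 0 -0.12 -0.12 0
-0.306 -0.19 -0.043 0 -0.12 -0.12 0
-0.306 -0.19 -0.043 0 -0.12 -0.12 0
-0.306 -0.19 -0.043 0 -0.12 -0.12 0
-0.306 -0.19 -0.043 0 -0.12 -0.12 0
-0.306 -0.19 -0.043 0 -0.12 -0.12 0' | python3 jog.py 40; python3 - <<'E'
from d import *
log()
b=np.array([.528,-.170]);w=-.10;bx=np.array([np.cos(w),np.sin(w)]);by=np.array([-bx[1],bx[0]])
tab=b-.127*bx
R=frame([bx[0]*.12,bx[1]*.12,-1],[*by,0])
for p in([.46,.12,.25],[*(tab-.015*bx),.16]): print(delta(p,R))
E
```

```text
t: 0.93
tool_pos: [0.4061, 0.3741, 0.2509]
ee_rot: [0.172, 3.014, -0.025]
contact_force: [-0.1, 0.4, 0.2]
grip_width: -0.0001
grasp_force: 0.0
t 0.93 q [-0.94, 0.4, 0.1, 1.81, 0.09, 0.87, 0.55] p [0.406, 0.374, 0.251] F [-0.1, 0.4, 0.2]
([-0.082, -0.246, 0.013], [-0.011, 0.004, -0.013])
([-0.029, -0.528, 0.1], [-0.011, 0.004, -0.013])
```

```bash
echo '-0.04 -0.12 0.0 0 0 0 0
-0.04 -0.12 0 0 0 0 0
-0.04 -0.12 0 0 0 0 0
-0.075 -0.28 0.01 0 0 0 0
-0.075 -0.28 0.01 0 0 0 0
-0.075 -0.28 0.01 0 0 0 0
-0.075 -0.28 0.01 0 0 0 0
-0.04 -0.45 0.04 0 0 0 0
-0.04 -0.45 0.04 0 0 0 0
-0.04 -0.45 0.04 0 0 0 0' | python3 jog.py; echo '0.01 -0.1 0.06 0 0 0 0
0.01 -0.1 0.06 0 0 0 0
0.01 -0.1 0.06 0 0 0 0
0.01 -0.1 0.06 0 0 0 0' | python3 jog.py; python3 - <<'E'
from d import *
log()
b=np.array([.528,-.170]);w=-.10;bx=np.array([np.cos(w),np.sin(w)]);by=np.array([-bx[1],bx[0]])
tab=b-.127*bx
R=frame([bx[0]*.12,bx[1]*.12,-1],[*by,0])
for z in(.16,.1,.055): print(delta([*tab,z],R))
E
```

```text
t: 1.77
tool_pos: [0.4112, -0.0246, 0.2275]
ee_rot: [0.154, 3.018, -0.02]
contact_force: [-0.2, -0.5, 0.7]
grip_width: 0.0005
grasp_force: 0.0
t: 2.1
tool_pos: [0.3957, -0.1285, 0.1653]
ee_rot: [0.172, 3.022, -0.023]
contact_force: [-0.9, -0.7, 0.1]
grip_width: 0.0001
grasp_force: 0.0
t 2.1 q [0.13, 0.33, 0.16, 2.29, -0.15, 0.42, 1.87] p [0.396, -0.129, 0.165] F [-0.9, -0.7, 0.1]
([-0.009, -0.028, 0.007], [-0.01, -0.005, -0.013])
([-0.002, -0.027, 0.066], [-0.01, -0.005, -0.013])
([0.004, -0.027, 0.111], [-0.01, -0.005, -0.013])
```

```bash
echo '-0.007 -0.028 0.02 0 0 0 0
-0.007 -0.028 0.02 0 0 0 0
-0.003 -0.028 0.06 0 0 0 0
-0.002 -0.028 0.074 0 0 0 0
-0.002 -0.028 0.074 0 0 0 0' | python3 jog.py; python3 - <<'E'
from d import *
import cv2
log()
c=cam.capture("scene")["pixels"][190:310,200:360,::-1];t=cam.capture("top")["pixels"][190:310,240:400,::-1]
cv2.imwrite("pics/p1.png",np.hstack([cv2.resize(i,None,fx=2.5,fy=2.5,interpolation=cv2.INTER_CUBIC) for i in(c,t)]))
E
```

```text
t: 2.52
tool_pos: [0.4056, -0.1514, 0.0928]
ee_rot: [0.156, 3.022, -0.018]
contact_force: [0.2, 0.9, 0.1]
grip_width: -0.0001
grasp_force: 0.0
t 2.52 q [0.17, 0.51, 0.19, 2.32, -0.51, 0.23, 2.29] p [0.406, -0.151, 0.093] F [0.2, 0.9, 0.1]
```

View pics/p1.png

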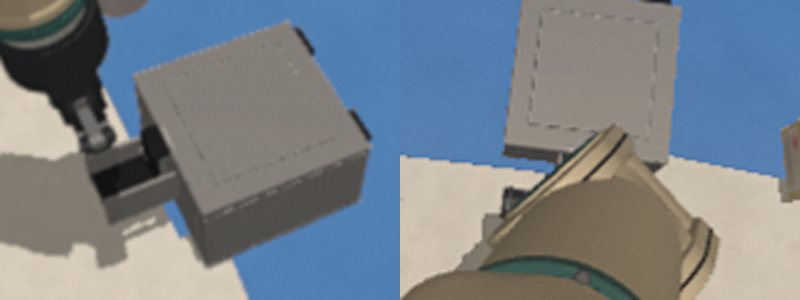

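The finger (crop ≈ (97,140)) hangs over the left cheek, with joint 6 at its lower limit. I measure the gap from the cheeks' top edges and will remove the lean.

```bash
python3 - <<'E'
from h import *
from d import *
for p in[(88,155),(140,137),(106,197),(176,167)]: print(p,back("scene",(p[0]/2.5+200,p[1]/2.5+190),.082).round(4))
print("tip px",(proj("scene",manip.get_state()["tool_pos"])-[200,190])*2.5)
b=np.array([.528,-.170]);w=-.10;bx=np.array([np.cos(w),np.sin(w)]);by=np.array([-bx[1],bx[0]])
for x in(-.123,-.139,-.09):
  for y in(-.02,.02): print(x,y,(proj("scene",[*(b+bx*x+by*y),.082])-[200,190])*2.5)
R=frame([-bx[0]*.03,-bx[1]*.03,-1],[*by,0])
for z in(.093,.055): print(delta([*(b-.125*bx),z],R))
E
```

```text
(88, 155) [ 0.3957 -0.1362  0.082 ]
(140, 137) [ 0.4408 -0.1426  0.082 ]
(106, 197) [ 0.391  -0.1794  0.082 ]
(176, 167) [ 0.4526 -0.1837  0.082 ]
tip px [[105.87630686 155.34655007]]
-0.123 -0.02 [[119.0135326  188.29603898]]
-0.123 0.02 [[101.7676161  150.15415535]]
-0.139 -0.02 [[100.38714539 195.68217254]]
-0.139 0.02 [[ 83.58693496 157.15379835]]
-0.09 -0.02 [[156.89407629 173.2522411 ]]
-0.09 0.02 [[138.76103594 135.9001556 ]]
([0.002, -0.006, 0.001], [-0.007, 0.147, -0.003])
([0.006, -0.006, 0.038], [-0.007, 0.147, -0.003])
```

```bash
echo '0.002 -0.006 -0.01 0 0.15 0 0
0.002 -0.006 -0.01 0 0.15 0 0
0.002 -0.006 -0.005 0 0.15 0 0
0.002 -0.006 -0.005 0 0.15 0 0
0.002 -0.006 -0.005 0 0.15 0 0' | python3 jog.py; python3 - <<'E'
from d import *
log()
b=np.array([.528,-.170]);w=-.10;bx=np.array([np.cos(w),np.sin(w)]);by=np.array([-bx[1],bx[0]])
R=frame([-bx[0]*.03,-bx[1]*.03,-1],[*by,0])
for z in(.093,.055): print(delta([*(b-.125*bx),z],R))
E
```

```text
t: 3.03
tool_pos: [0.4026, -0.1568, 0.0992]
ee_rot: [-0.159, -3.106, 0.007]
contact_force: [-0.7, 0.0, 0.2]
grip_width: -0.0002
grasp_force: 0.0
t 3.03 q [0.03, 0.56, 0.38, 2.19, -0.4, 0.49, 2.19] p [0.403, -0.157, 0.099] F [-0.7, 0.0, 0.2]
([-0.001, -0.001, 0.006], [-0.006, -0.001, -0.003])
([-0.002, -0.0, 0.044], [-0.006, -0.001, -0.003])
```

Aligned. Press down to about z=0.055.

```bash
echo '-0.001 0 0.015 0 0 0 0
-0.001 0 0.03 0 0 0 0
-0.002 0 0.037 0 0 0 0
-0.002 0 0.043 0 0 0 0
-0.002 0 0.045 0 0 0 0
-0.002 0 0.045 0 0 0 0
-0.002 0 0.045 0 0 0 0
-0.002 0 0.045 0 0 0 0' | python3 jog.py; python3 - <<'E'
from d import *
import cv2
log()
cv2.imwrite("pics/p2.png",cam.capture("scene")["pixels"][...,::-1])
E
```

```text
t: 3.7
tool_pos: [0.4045, -0.1585, 0.0549]
ee_rot: [-0.161, -3.108, 0.009]
contact_force: [-0.1, 0.3, -0.1]
grip_width: 0.0004
grasp_force: 0.0
t 3.7 q [0.09, 0.64, 0.3, 2.21, -0.46, 0.37, 2.24] p [0.404, -0.158, 0.055] F [-0.1, 0.3, -0.1]
```

View pics/p2.png

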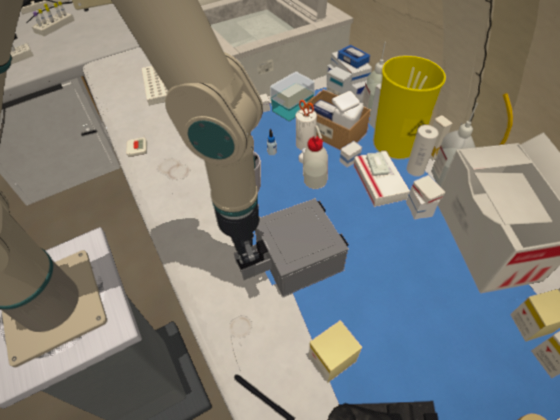

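The lid is still shut, and there is no contact force. A closer crop should show why.

```bash
python3 - <<'E'
from d import *
import cv2
log()
cv2.imwrite("pics/p3.png",cv2.resize(cam.capture("scene")["pixels"][200:300,200:350,::-1],None,fx=5,fy=5,interpolation=cv2.INTER_CUBIC))
print(manip.get_state())
E
```

```text
t 3.75 q [0.09, 0.64, 0.3, 2.21, -0.46, 0.37, 2.24] p [0.405, -0.158, 0.055] F [-0.8, 0.3, 0.1]
{'t': 3.8, 'joint_pos': array([ 0.09122538,  0.64180289,  0.30159576,  2.21116414, -0.46489218,
        0.3745764 ,  2.24449453]), 'qd': array([-0.00048382,  0.00222463, -0.00161248,  0.00107386, -0.00112176,
        0.00031287, -0.00147482]), 'joint_torque': array([ 6.78833085e-02, -4.30893087e+01,  3.99966314e+00, -6.79092407e+00,
        4.86079836e-02,  8.88320245e-02, -1.43999339e-03]), 'tool_pos': array([ 0.40452484, -0.15839343,  0.05486562]), 'ee_rot': array([-0.16038625, -3.10767696,  0.00906944]), 'contact_force': array([-0.65361015,  0.32480434,  0.05433488]), 'wrist_torque': array([-0.04154428, -0.03053089,  0.00094133]), 'grasp_force': 0.0, 'grip_width': 0.0001819168438939658}
```

View pics/p3.png

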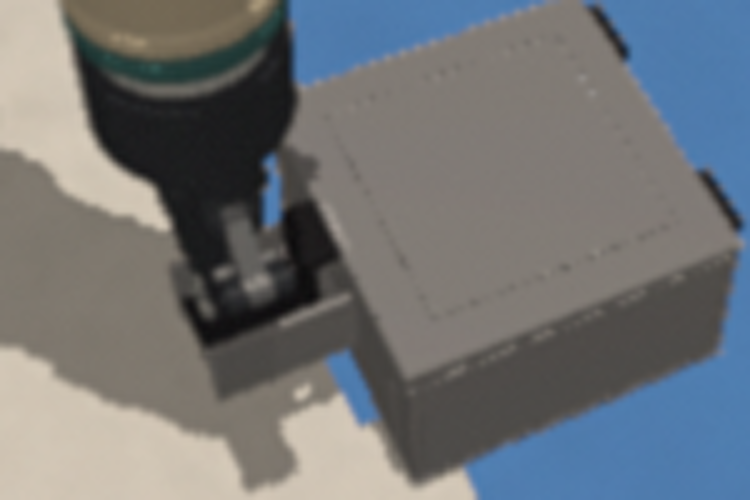

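The finger sits correctly between the cheeks (crop (255,285)) with the lid still shut, so I press deeper in small steps and watch the force.

```bash
for i in 1; do echo '0 0 0.005 0 0 0 0
0 0 0.005 0 0 0 0
0 0 0.005 0 0 0 0' | python3 jog.py; echo '0 0 0.004 0 0 0 0
0 0 0.004 0 0 0 0
0 0 0.004 0 0 0 0' | python3 jog.py;  done
```

```text
t: 4.05
tool_pos: [0.4039, -0.1582, 0.0492]
ee_rot: [-0.16, -3.106, 0.008]
contact_force: [-0.6, 0.0, -0.3]
grip_width: 0.0004
grasp_force: 0.0
t: 4.3
tool_pos: [0.4037, -0.1583, 0.0452]
ee_rot: [-0.161, -3.106, 0.008]
contact_force: [0.2, -0.7, 0.1]
grip_width: -0.0003
grasp_force: 0.0
```

```bash
python3 - <<'E'
from d import *
from h import proj
import cv2
im=cv2.resize(cam.capture("scene")["pixels"][220:290,220:320,::-1],None,fx=8,fy=8,interpolation=cv2.INTER_CUBIC)
s=manip.get_state()
b=np.array([.528,-.170]);w=-.10;bx=np.array([np.cos(w),np.sin(w)]);by=np.array([-bx[1],bx[0]])
P=lambda X:tuple(int(v) for v in ((proj("scene",X)[0]-[220,220])*8+3.5))
cv2.circle(im,P(s["tool_pos"]),4,(0,0,255),1)
R=Ro.from_rotvec(s["ee_rot"]); cv2.circle(im,P(s["tool_pos"]-R.apply([0,0,.04])),4,(0,255,255),1)
for x in(-.139,-.107):
  for y in(-.015,.015): cv2.circle(im,P([*(b+x*bx+y*by),.068]),3,(0,255,0),1)
cv2.imwrite("pics/p4.png",im)
E
```

```text
(no output)
```

View pics/p4.png

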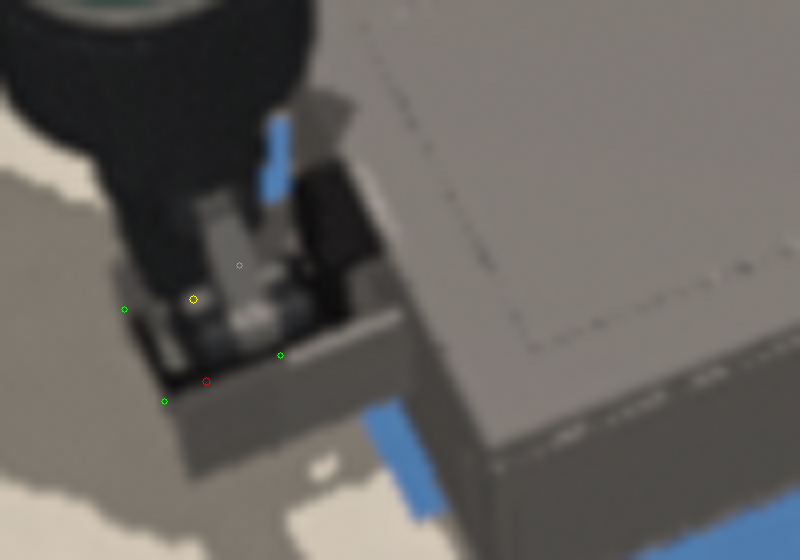

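The crop shows the fingers in the gap (about (165–250, 340)), with the tip at or behind the cheek's top edge and still no force. I continue down in small steps until there is contact.

```bash
echo '0 0 0.004 0 0 0 0
0 0 0.004 0 0 0 0' | python3 jog.py|grep -E "tool|force"; echo '0 0 0.003 0 0 0 0
0 0 0.003 0 0 0 0' | python3 jog.py|grep -E "tool|force"; python3 - <<'E'
from d import *
from h import C
a=cam.capture("scene")["pixels"].astype(int);b=C["scene"]["pixels"].astype(int)
d=np.abs(a-b).sum(2)
# lid region change: rows 205..285, cols 262..350
for r in range(200,292,6): print(r,"".join("#" if d[r,c]>60 else "+" if d[r,c]>25 else "." for c in range(230,352,2)))
E
```

```text
tool_pos: [0.404, -0.1585, 0.0412]
contact_force: [-0.7, 0.2, 1.2]
grasp_force: 0.6
tool_pos: [0.4041, -0.1585, 0.0383]
contact_force: [0.1, -0.3, 4.5]
grasp_force: 2.1
200 ###############...+...+.+...+....++++#+#+..+..+....+...++..+.
206 ###############....+++#########+.............++.....+.....+..
212 ######################+.........+..............+............+
218 ###############.......+.................................+...+
224 ################+..................................+.......+.
230 #################..+..+................................+.+.++
236 #############...#....+............................+....#..+..
242 ##############+##+#.................................+....#...
248 ##############..+#####..+.................+......+...........
254 ###+####+###+..+#+..+##.....+...+........+.......+###+#......
260 ###+##+########..#+.++###..+....+.....+######.#+............+
266 #####+#+.###+.........++##+.+#########++++................+..
272 ######..................+#####..##.........................+.
278 ######........+....+....+.++.........................+++.....
284 .+#######+..#.++++++++#+.......................+....+.....+++
290 ++++++++#######++++++++++..........++...++.....+...+.+..+...+
```

Contact has started at z≈0.042, and the force is rising like a spring. I press on about 10 mm.

```bash
echo '0 0 0.003 0 0 0 0
0 0 0.003 0 0 0 0' | python3 jog.py|grep -E "tool|force"; echo '0 0 0.003 0 0 0 0
0 0 0.003 0 0 0 0' | python3 jog.py|grep -E "tool|force";echo '0 0 0.003 0 0 0 0
0 0 0.003 0 0 0 0' | python3 jog.py|grep -E "tool|force"; python3 - <<'E'
from d import *
from h import C
a=cam.capture("scene")["pixels"].astype(int);b=C["scene"]["pixels"].astype(int)
d=np.abs(a-b).sum(2)
for r in range(180,292,6): print(r,"".join("#" if d[r,c]>60 else "+" if d[r,c]>25 else "." for c in range(230,362,2)))
E
```

```text
tool_pos: [0.4044, -0.1586, 0.0356]
contact_force: [0.4, 0.8, 6.4]
grasp_force: 3.1
tool_pos: [0.4049, -0.1587, 0.0328]
contact_force: [0.6, 1.2, 8.9]
grasp_force: 4.0
tool_pos: [0.4053, -0.1587, 0.0317]
contact_force: [-1.4, 3.9, 35.5]
grasp_force: 16.9
180 #++++++++++.....++.++++++.++++++++++#...++++++++++++++++++.++++++.
186 ##+++++++++++...+++++.+++++++++++++++++....+.+++++++++++++++++++++
192 ####++++++++++++++++++.+++++++++++++++++###++++++++++++++++.++++++
198 ###############++.++.++++.+.++++++++++++.+.##+++++++.+++++++++++++
204 ###############++++++.++++++++++++###+#########++++++..+.++++++++.
210 ###############++++++++.+####++##################++.++.+++++++.+++
216 ###############.+####+++########################.##+.++++++.++++++
222 ##################################################+#++++.+.++++.++
228 ###################################################+.#++++.+++++++
234 ##############++##########+..+.######################+.++.+++.++++
240 #############++####+.+++.+++++++.#########################++++++++
246 ###################.+.+++++.+++++.##########################++++++
252 ########+####+.###+#++.++#++.+++++.###################+##+.+++++++
258 ###..+...#####..###+##.++++++++++++++.#########.###+.......+.+++++
264 #######.+######.......#++++.+++++++++++.+##+..............+++++++.
270 ####.+#+................#..+++++####+....................+++++++++
276 #####........+..+++++...#####+.....................+++++.+++++.+++
282 ######..++##.++++++++++.....................+++++++++.+.+++.++++++
288 +++++..++#####++++++++++..............+++++++++.+.++++++++++++++++
```

The lid sprang open (its region changed entirely), and the hook's stop was reached. I lift away to the left and check both the lid and where the fingertips really are relative to the reported TCP.

```bash
echo '0 0 -0.04 0 0 0 0
0 0 -0.08 0 0 0 0
0 0 -0.12 0 0 0 0
0 0 -0.16 0 0 0 0
0 0.04 -0.17 0 0 0 0
0 0.08 -0.17 0 0 0 0
0 0.12 -0.17 0 0 0 0
0 0.16 -0.17 0 0 0 0
0 0.2 -0.17 0 0 0 0
0 0.2 -0.17 0 0 0 0' | python3 jog.py; python3 - <<'E'
from d import *
from h import proj
import cv2
log()
s=manip.get_state();R=Ro.from_rotvec(s["ee_rot"])
im=cam.capture("scene")["pixels"][...,::-1].copy()
out=cv2.resize(im[100:300,150:400],None,fx=3,fy=3,interpolation=cv2.INTER_CUBIC)
for k,col in((0,(0,0,255)),(.019,(0,255,0)),(.073,(255,0,0))):
    p=(proj("scene",s["tool_pos"]-R.apply([0,0,k]))[0]-[150,100])*3+1; print(k,p); cv2.circle(out,tuple(int(v) for v in p),4,col,1)
cv2.imwrite("pics/p5.png",out)
E
```

```text
t: 6.12
tool_pos: [0.4292, 0.0501, 0.1973]
ee_rot: [-0.141, -3.106, 0.003]
contact_force: [0.1, -0.2, 0.3]
grip_width: -0.0
grasp_force: 0.0
t 6.12 q [-0.56, 0.39, 0.53, 2.09, -0.29, 0.76, 1.63] p [0.429, 0.05, 0.197] F [0.1, -0.2, 0.3]
0 [166.2242027  156.58754769]
0.019 [162.0299855  136.20494684]
0.073 [149.35173704  74.16793325]
```

View pics/p5.png

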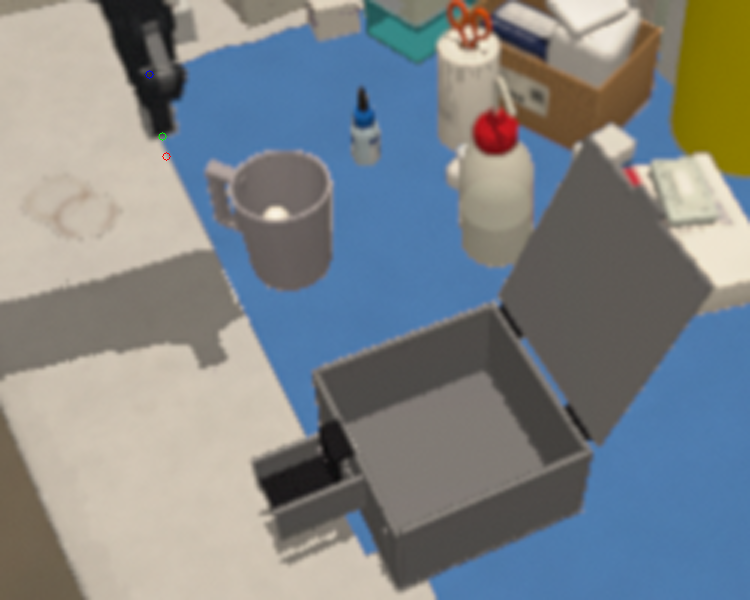

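The lid is fully open. The visible fingertips (crop (160,136)) lie about 20–22 mm short of the reported TCP (crop (166,157)), which agrees with the late contact at the tab. So I take the grasp point as 41 mm behind the reported TCP. To choose a tool orientation within the joint ranges, I fit a simple kinematic model to the logged poses.

```bash
cat >kin.py <<'E'
import numpy as np,json,itertools
from scipy.optimize import least_squares
from scipy.spatial.transform import Rotation as Ro
AX="zyzyzyz"
LO=np.array([-3.06,-.37,-1.25,.18,-1.1,.23,-2.94]);HI=np.array([3.06,2.12,1.32,2.47,4.24,1.98,2.94])
def fk(q,sg,L,y0):
    R=Ro.identity();p=np.zeros(3)
    for i in range(7):
        R=R*Ro.from_euler(AX[i],sg[i]*q[i]); p=p+R.apply([L[2*i],0,L[2*i+1]])
    return p,R*Ro.from_euler("z",y0)
def load(): return [json.loads(l) for l in open("log.jsonl")]
def fit():
    D=load();best=None
    for s in itertools.product((1,-1),repeat=3):
        sg=[-1,1,s[0],1,s[1],1,s[2]]
        for y0 in(0,np.pi/2,np.pi,-np.pi/2):
            def f(v):
                r=[]
                for q,p,w in D:
                    a,R=fk(q,sg,v[:14],v[14]);r+=[(a-p)*5,(R.inv()*Ro.from_rotvec(w)).as_rotvec()]
                return np.r_[np.concatenate(r),(v[:14]-L0)*.01]
            L0=np.array([0,.3,0,.2,0,.2,0,.2,0,.2,0,.0,0,.2])
            o=least_squares(f,np.r_[L0,y0],max_nfev=60)
            if best is None or o.cost<best[0]: best=(o.cost,sg,o.x)
    return best
E
python3 - <<'E'
from kin import *
c,sg,v=fit();print(c,sg,v.round(3).tolist())
json.dump([sg,v.tolist()],open("kin.json","w"))
for q,p,w in load():
    a,R=fk(q,sg,v[:14],v[14]);print(np.abs(a-p).max().round(4),np.linalg.norm((R.inv()*Ro.from_rotvec(w)).as_rotvec()).round(4))
E
```

```text
0.011708547649358353 [-1, 1, -1, 1, -1, 1, -1] [0.018, 0.392, -0.015, 0.296, 0.014, 0.296, 0.043, 0.213, -0.006, 0.213, 0.021, 0.102, 0.03, 0.302, 1.571]
0.0277 0.0
0.0059 0.0
0.0035 0.0
0.0037 0.0
0.0022 0.0
0.0015 0.0
0.0015 0.0
0.0043 0.0
```

```bash
sed -i 's/\*\.01\])/*.0005])/; s/def fit():/def fit(k=1):/; s/D=load();best/D=load()[k:];best/; s/max_nfev=60/max_nfev=200/' kin.py; python3 - <<'E'
from kin import *
c,sg,v=fit();print(c,sg,v.round(3).tolist())
json.dump([sg,v.tolist()],open("kin.json","w"))
for q,p,w in load():
    a,R=fk(q,sg,v[:14],v[14]);print(R.inv().apply(np.array(p)-a).round(4))
E
```

```text
0.0008840883970209779 [-1, 1, -1, 1, -1, 1, -1] [0.02, 0.391, -0.001, 0.308, -0.004, 0.308, 0.058, 0.221, -0.006, 0.221, 0.025, 0.102, 0.036, 0.302, 1.571]
[-0.0298 -0.0097 -0.0023]
[-0.0025 -0.0034  0.0008]
[ 0.0014  0.0036 -0.0005]
[ 0.0006 -0.003   0.0011]
[ 0.0021  0.0011 -0.0008]
[-0.0006 -0.0002 -0.    ]
[-0.0006 -0.0002 -0.    ]
[-0.0038  0.002  -0.0006]
```

```bash
cat >plan.py <<'E'
from kin import *
sg,v=json.load(open("kin.json"))
OFF=.041
def tool(h,psi,a,sy):   # handle grasp point h, heading psi, downward angle a
    u=np.array([np.cos(psi),np.sin(psi),0]);d=np.cos(a)*u-np.sin(a)*np.array([0,0,1.]);y=sy*np.array([-u[1],u[0],0])
    return h+OFF*d,Ro.from_matrix(np.c_[np.cross(y,d),y,d])
def handle(lip,psi,th,hz=.055):
    u=np.array([np.cos(psi),np.sin(psi),0]);dy,dz=.110,hz-.095
    return lip-u*(dy*np.cos(th)-dz*np.sin(th))+np.array([0,0,dy*np.sin(th)+dz*np.cos(th)])
def ik(p,R,q0,reg=.002):
    def f(q):
        a,Q=fk(q,sg,v[:14],v[14]);return np.r_[(a-p)*5,(Q.inv()*R).as_rotvec(),(q-q0)*reg]
    o=least_squares(f,np.clip(q0,LO+.08,HI-.08),bounds=(LO+.07,HI-.07),max_nfev=60)
    return o.x,np.linalg.norm(f(o.x)[:6])
E
cat >s.py <<'E'
from plan import *
rng=np.random.default_rng(0)
q0=np.array(load()[-1][0]);H=np.array([.4848,.1387,.06]);r=np.radians
for al in(20,30,40):
  for sy in(1,-1):
    p,R=tool(H,r(-58),r(al),sy);S=[]
    for k in range(10):
        q,e=ik(p,R,q0 if k==0 else rng.uniform(LO,HI));
        if e<.02:S.append(q)
    S.sort(key=lambda q:np.abs(q-q0).max()); S=S[:3]
    print(al,sy,len(S),S[0].round(2).tolist() if S else "")
    for q in S[:2]:
      for psi in(-120,-90,-60,-30):
        c=q;bad=None
        for th in range(0,116,23):
            lip=np.array([.528,-.17,.125])-.035*np.array([np.cos(r(psi)),np.sin(r(psi)),0])
            if th==0: lip[2]=.22
            p2,R2=tool(handle(lip,r(psi),r(th)),r(psi),r(al+th),sy);c2,e=ik(p2,R2,c)
            if e>.02: bad=th;break
            c=c2
        print("   psi",psi,"fails at" if bad is not None else "ok",bad,c.round(2).tolist())
E
timeout 500 python3 s.py
```

```text
20 1 3 [-1.54, 1.55, 0.98, 1.84, 0.03, 0.64, -0.5]
   psi -120 ok None [0.56, 0.68, 0.25, 1.86, -1.03, 1.17, 0.96]
   psi -90 ok None [0.45, 0.78, 0.28, 1.61, -0.77, 1.45, 1.08]
   psi -60 ok None [0.83, 0.94, -0.68, 1.42, -0.01, 1.49, 0.75]
   psi -30 fails at 0 [-1.54, 1.55, 0.98, 1.84, 0.03, 0.64, -0.5]
   psi -120 ok None [0.89, 0.68, -0.24, 1.86, -0.8, 0.95, 0.75]
   psi -90 ok None [0.8, 0.78, -0.31, 1.6, -0.47, 1.25, 0.79]
   psi -60 ok None [0.83, 0.94, -0.68, 1.42, -0.01, 1.49, 0.75]
   psi -30 fails at 0 [-1.31, 1.32, 0.55, 1.86, 0.75, 0.81, -1.16]
20 -1 3 [-1.4, 1.36, 0.58, 2.0, 0.72, 0.69, 1.9]
   psi -120 fails at 115 [0.94, 0.57, -0.77, 1.98, 0.02, 0.63, 2.87]
   psi -90 fails at 92 [0.43, 0.48, -0.48, 2.01, 0.35, 0.73, 2.87]
   psi -60 fails at 0 [-1.4, 1.36, 0.58, 2.0, 0.72, 0.69, 1.9]
   psi -30 fails at 0 [-1.4, 1.36, 0.58, 2.0, 0.72, 0.69, 1.9]
   psi -120 fails at 115 [0.94, 0.57, -0.77, 1.98, 0.02, 0.63, 2.87]
   psi -90 fails at 92 [0.43, 0.48, -0.48, 2.01, 0.35, 0.73, 2.87]
   psi -60 fails at 0 [-1.29, 1.3, 0.42, 2.01, 0.91, 0.81, 1.71]
   psi -30 fails at 0 [
[... 1638 characters left out ...]
 ok None [0.97, 1.27, -1.03, 1.27, 0.08, 1.74, 0.54]
   psi -30 fails at 0 [-0.78, 1.02, -0.08, 1.99, 1.23, 0.98, -1.43]
40 -1 3 [-1.18, 1.08, 0.43, 2.14, 1.0, 0.52, 1.8]
   psi -120 fails at 115 [1.32, 0.91, -1.18, 2.02, 0.18, 0.55, 2.87]
   psi -90 fails at 92 [1.0, 0.76, -1.09, 1.96, 0.45, 0.83, 2.87]
   psi -60 fails at 0 [-1.18, 1.08, 0.43, 2.14, 1.0, 0.52, 1.8]
   psi -30 fails at 0 [-1.18, 1.08, 0.43, 2.14, 1.0, 0.52, 1.8]
   psi -120 fails at 115 [1.32, 0.91, -1.18, 2.02, 0.18, 0.55, 2.87]
   psi -90 fails at 92 [1.0, 0.76, -1.09, 1.96, 0.45, 0.83, 2.87]
   psi -60 fails at 0 [-0.96, 1.03, 0.11, 2.15, 1.23, 0.77, 1.57]
   psi -30 fails at 0 [-0.96, 1.03, 0.11, 2.15, 1.23, 0.77, 1.57]
```

```bash
cat >n.py <<'E'
from d import *
import plan,sys
r=np.radians
def go(h,psi,a): 
    p,R=plan.tool(np.array(h,float),r(psi),r(a),1);print("now",manip.get_state()["tool_pos"].round(3),"->",p.round(3),"delta",*delta(p,R))
E
python3 - <<'E'
from n import *
H=np.array([.4848,.1387,.06]);p,R=plan.tool(H,r(-58),r(30),1);d=R.as_matrix()[:,2]
go(H-.14*d+[0,0,.09],-58,30)
E
```

```text
now [0.429 0.046 0.197] -> [0.439 0.211 0.2  ] delta [0.005, 0.166, -0.003] [0.463, -0.996, 0.843]
```

```bash
echo '0.005 0.04 -0.03 0 0 0 0.07
0.005 0.08 -0.04 0.05 -0.1 0.08 0.07
0.005 0.12 -0.04 0.1 -0.2 0.17 0.07
0.005 0.166 -0.04 0.14 -0.3 0.25 0.07
0.005 0.166 -0.03 0.19 -0.4 0.34 0.07
0.005 0.166 -0.02 0.23 -0.5 0.42 0.07
0.005 0.166 -0.01 0.28 -0.6 0.51 0.07
0.005 0.166 -0.003 0.32 -0.7 0.59 0.07
0.005 0.166 -0.003 0.37 -0.8 0.67 0.07
0.005 0.166 -0.003 0.42 -0.9 0.76 0.07' | python3 jog.py; python3 - <<'E'
from n import *
log()
H=np.array([.4848,.1387,.06]);p,R=plan.tool(H,r(-58),r(30),1);d=R.as_matrix()[:,2]
go(H-.14*d+[0,0,.09],-58,30);go(H-.14*d,-58,30);go(H,-58,30)
E
```

```text
t: 7.0
tool_pos: [0.4409, 0.206, 0.2004]
ee_rot: [0.86, 2.297, -0.477]
contact_force: [-0.2, -0.5, 0.1]
grip_width: 0.0701
grasp_force: 0.0
t 7.0 q [-1.67, 0.87, 1.11, 2.08, -0.01, 0.62, 0.12] p [0.441, 0.206, 0.2] F [-0.2, -0.5, 0.1]
now [0.441 0.206 0.2  ] -> [0.439 0.211 0.2  ] delta [0.004, 0.003, -0.003] [0.129, -0.292, 0.245]
now [0.441 0.206 0.2  ] -> [0.439 0.211 0.11 ] delta [0.064, 0.013, 0.063] [0.129, -0.292, 0.245]
now [0.441 0.206 0.2  ] -> [0.504 0.109 0.04 ] delta [0.027, -0.01, 0.196] [0.129, -0.292, 0.245]
```

```bash
echo '0.004 0.003 -0.003 0.06 -0.14 0.12 0.07
0.004 0.003 -0.003 0.11 -0.25 0.2 0.07
0.004 0.003 -0.003 0.13 -0.29 0.245 0.07
0.034 0.008 0.03 0.13 -0.29 0.245 0.07
0.064 0.013 0.063 0.13 -0.29 0.245 0.07
0.064 0.013 0.063 0.13 -0.29 0.245 0.07
0.064 0.013 0.063 0.13 -0.29 0.245 0.07' | python3 jog.py; python3 - <<'E'
from n import *
log()
H=np.array([.4848,.1387,.06]);go(H,-58,30)
import cv2
from h import proj
s=manip.get_state();im=cam.capture("scene")["pixels"][...,::-1];t=cam.capture("top")["pixels"][...,::-1]
out=[]
R=Ro.from_rotvec(s["ee_rot"])
for n,i,(x,y) in(("scene",im,(180,110)),("top",t,(110,150))):
    o=cv2.resize(i[y:y+130,x:x+130],None,fx=3,fy=3,interpolation=cv2.INTER_CUBIC)
    for X,c in((s["tool_pos"]-R.apply([0,0,.022]),(0,0,255)),(H,(0,255,0)),(H+[0,0,.026],(0,255,0)),(H-[0,0,.04],(0,255,0))):
        p=(proj(n,X)[0]-[x,y])*3+1;cv2.circle(o,tuple(int(k) for k in p),4,c,1)
    out.append(o)
cv2.imwrite("pics/p6.png",np.hstack(out))
E
```

```text
t: 7.58
tool_pos: [0.4394, 0.2107, 0.1085]
ee_rot: [1.041, 1.89, -0.609]
contact_force: [0.0, 0.1, 0.6]
grip_width: 0.0697
grasp_force: 0.0
t 7.58 q [-1.72, 1.33, 1.1, 1.95, -0.16, 0.74, -0.21] p [0.439, 0.211, 0.108] F [0.0, 0.1, 0.6]
now [0.439 0.211 0.108] -> [0.504 0.109 0.04 ] delta [-0.001, 0.001, 0.139] [-0.003, -0.003, 0.007]
```

View pics/p6.png

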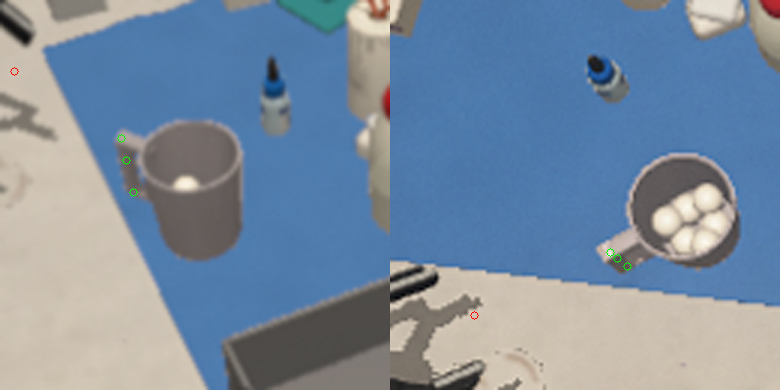

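The lower finger tips (right crop ≈ (435,270), (480,365)) straddle the line to the handle, and the computed bar points lie on the bar in both views. Advance and grip.

```bash
echo '0 0 0.035 0 0 0 0.07
0 0 0.07 0 0 0 0.07
0 0 0.1 0 0 0 0.07
0 0 0.12 0 0 0 0.07
0 0 0.13 0 0 0 0.07
0 0 0.139 0 0 0 0.07
0 0 0.139 0 0 0 0.07' | python3 jog.py|grep -E "tool|contact" ; echo '0 0 0 0 0 0 0
0 0 0 0 0 0 0
0 0 0 0 0 0 0
0 0 0 0 0 0 0
0 0 0 0 0 0 0
0 0 0 0 0 0 0
0 0 0 0 0 0 0
0 0 0 0 0 0 0' | python3 jog.py 60; python3 -c "
from d import *
log()"
```

```text
tool_pos: [0.5039, 0.1103, 0.0403]
contact_force: [-0.6, 0.0, 0.2]
t: 8.93
tool_pos: [0.5037, 0.1116, 0.0394]
ee_rot: [1.042, 1.892, -0.6]
contact_force: [-1.2, 3.2, 5.0]
grip_width: 0.0129
grasp_force: 59.2
t 8.93 q [-1.51, 1.43, 1.02, 2.05, -0.2, 0.41, -0.18] p [0.504, 0.112, 0.039] F [-1.2, 3.2, 5.0]
```

```bash
echo '-0.017 0 -0.01 0 0 0 0
-0.035 0 -0.02 0 0 0 0
-0.07 0 -0.04 0 0 0 0
-0.104 0 -0.06 0 0 0 0
-0.122 0 -0.07 0 0 0 0
-0.122 0 -0.07 0 0 0 0' | python3 jog.py; python3 - <<'E'
from n import *
log()
psi=-95;u=np.array([np.cos(r(psi)),np.sin(r(psi)),0]);lip=np.array([.528,-.170,0])-.035*u
go(plan.handle(lip+[0,0,.235],r(psi),0,.06),psi,30)
E
```

```text
t: 9.43
tool_pos: [0.5049, 0.1097, 0.1831]
ee_rot: [1.048, 1.889, -0.597]
contact_force: [-0.2, 0.6, -3.2]
grip_width: 0.0126
grasp_force: 58.7
t 9.43 q [-1.56, 1.21, 1.21, 2.08, -0.07, 0.53, -0.07] p [0.505, 0.11, 0.183] F [-0.2, 0.6, -3.2]
now [0.505 0.11  0.183] -> [ 0.538 -0.061  0.18 ] delta [-0.079, -0.063, 0.141] [0.559, -0.008, 0.323]
```

```bash
echo '-0.008 -0.006 0.014 0.056 0 0.032 0
-0.016 -0.013 0.028 0.112 0 0.065 0
-0.024 -0.019 0.042 0.168 0 0.097 0
-0.032 -0.025 0.056 0.224 0 0.129 0
-0.04 -0.032 0.07 0.28 -0.004 0.162 0
-0.048 -0.038 0.085 0.335 -0.004 0.194 0
-0.056 -0.044 0.1 0.39 -0.005 0.226 0
-0.064 -0.05 0.113 0.447 -0.006 0.258 0
-0.072 -0.057 0.127 0.5 -0.007 0.29 0
-0.079 -0.063 0.141 0.559 -0.008 0.323 0' | python3 jog.py; python3 - <<'E'
from n import *
log()
psi=-95;u=np.array([np.cos(r(psi)),np.sin(r(psi)),0]);lip=np.array([.528,-.170,0])-.035*u
go(plan.handle(lip+[0,0,.235],r(psi),0,.06),psi,30)
for th,z in((20,.17),(40,.14)): go(plan.handle(lip+[0,0,z],r(psi),r(th),.06),psi,30+th)
E
```

```text
t: 10.27
tool_pos: [0.5359, -0.0607, 0.1742]
ee_rot: [1.661, 1.526, -0.969]
contact_force: [-0.3, 0.1, -2.2]
grip_width: 0.0129
grasp_force: 58.8
t 10.27 q [-1.07, 1.29, 1.21, 1.75, -0.14, 0.96, -0.13] p [0.536, -0.061, 0.174] F [-0.3, 0.1, -2.2]
now [ 0.536 -0.061  0.174] -> [ 0.538 -0.061  0.18 ] delta [-0.005, 0.002, -0.003] [-0.004, 0.003, 0.005]
now [ 0.536 -0.061  0.174] -> [ 0.539 -0.046  0.143] delta [0.034, 0.002, 0.003] [-0.005, 0.352, 0.004]
now [ 0.536 -0.061  0.174] -> [ 0.539 -0.043  0.145] delta [0.034, 0.002, -0.001] [-0.006, 0.701, 0.003]
```

```bash
python3 - <<'E'
from n import *
psi=-95;u=np.array([np.cos(r(psi)),np.sin(r(psi)),0]);lip=np.array([.528,-.170,0])-.035*u
for th,z in((10,.22),(20,.2),(30,.18),(40,.165),(50,.15),(60,.14)): go(plan.handle(lip+[0,0,z],r(psi),r(th),.06),psi,30+th)
E
```

```text
now [ 0.536 -0.061  0.174] -> [ 0.538 -0.052  0.178] delta [0.001, 0.002, -0.009] [-0.005, 0.178, 0.005]
now [ 0.536 -0.061  0.174] -> [ 0.539 -0.046  0.173] delta [0.008, 0.002, -0.012] [-0.005, 0.352, 0.004]
now [ 0.536 -0.061  0.174] -> [ 0.539 -0.043  0.169] delta [0.013, 0.002, -0.013] [-0.006, 0.527, 0.004]
now [ 0.536 -0.061  0.174] -> [ 0.539 -0.043  0.17 ] delta [0.012, 0.002, -0.014] [-0.006, 0.701, 0.003]
now [ 0.536 -0.061  0.174] -> [ 0.539 -0.045  0.171] delta [0.01, 0.002, -0.012] [-0.006, 0.876, 0.003]
now [ 0.536 -0.061  0.174] -> [ 0.538 -0.05   0.177] delta [0.003, 0.002, -0.011] [-0.007, 1.05, 0.002]
```

```bash
echo '0.001 0.002 -0.005 0 0.09 0 0
0.001 0.002 -0.009 0 0.18 0 0
0.005 0.002 -0.011 0 0.265 0 0
0.008 0.002 -0.012 0 0.35 0 0
0.011 0.002 -0.013 0 0.44 0 0
0.013 0.002 -0.013 0 0.527 0 0
0.013 0.002 -0.014 0 0.615 0 0
0.012 0.002 -0.014 0 0.7 0 0
0.012 0.002 -0.014 0 0.75 0 0
0.012 0.002 -0.014 0 0.75 0 0' | python3 jog.py; python3 - <<'E'
from n import *
log()
psi=-95;u=np.array([np.cos(r(psi)),np.sin(r(psi)),0]);lip=np.array([.528,-.170,0])-.035*u
for th,z in((50,.15),(60,.14),(70,.132),(80,.125),(90,.125)): go(plan.handle(lip+[0,0,z],r(psi),r(th),.06),psi,30+th)
E
```

```text
t: 11.1
tool_pos: [0.5391, -0.0455, 0.1739]
ee_rot: [2.16, 1.972, -0.329]
contact_force: [-0.2, -0.2, -3.2]
grip_width: 0.0126
grasp_force: 58.8
t 11.1 q [-0.73, 0.74, 0.94, 1.86, -0.38, 0.84, 0.24] p [0.539, -0.046, 0.174] F [-0.2, -0.2, -3.2]
now [ 0.539 -0.046  0.174] -> [ 0.539 -0.045  0.171] delta [0.001, -0.0, 0.002] [-0.004, 0.124, -0.004]
now [ 0.539 -0.046  0.174] -> [ 0.538 -0.05   0.177] delta [-0.005, -0.0, -0.001] [-0.004, 0.299, -0.004]
now [ 0.539 -0.046  0.174] -> [ 0.538 -0.058  0.183] delta [-0.014, -0.0, -0.005] [-0.004, 0.473, -0.004]
now [ 0.539 -0.046  0.174] -> [ 0.537 -0.068  0.189] delta [-0.026, -0.0, -0.008] [-0.003, 0.648, -0.005]
now [ 0.539 -0.046  0.174] -> [ 0.536 -0.08   0.199] delta [-0.04, -0.0, -0.014] [-0.003, 0.822, -0.005]
```

```bash
echo '0.001 0 0.002 0 0.06 0 0
0.001 0 0.002 0 0.12 0 0
-0.001 0 0.001 0 0.17 0 0
-0.003 0 0 0 0.22 0 0
-0.005 0 -0.001 0 0.26 0 0
-0.005 0 -0.001 0 0.3 0 0
-0.008 0 -0.002 0 0.34 0 0
-0.01 0 -0.003 0 0.39 0 0
-0.012 0 -0.004 0 0.43 0 0
-0.014 0 -0.005 0 0.473 0 0' | python3 jog.py; python3 - <<'E'
from n import *
log()
psi=-95;u=np.array([np.cos(r(psi)),np.sin(r(psi)),0]);lip=np.array([.528,-.170,0])-.035*u
for th,z in((80,.125),(90,.125),(100,.122),(110,.12),(118,.12)): go(plan.handle(lip+[0,0,z],r(psi),r(th),.06),psi,30+th)
E
```

```text
t: 11.93
tool_pos: [0.5385, -0.0528, 0.1802]
ee_rot: [-2.218, -2.039, -0.184]
contact_force: [0.6, 0.1, -3.0]
grip_width: 0.0128
grasp_force: 58.8
t 11.93 q [-0.25, 0.6, 0.65, 1.85, -0.65, 0.95, 0.66] p [0.539, -0.053, 0.18] F [0.6, 0.1, -3.0]
now [ 0.539 -0.053  0.18 ] -> [ 0.537 -0.068  0.189] delta [-0.013, -0.0, -0.011] [-0.009, 0.176, 0.002]
now [ 0.539 -0.053  0.18 ] -> [ 0.536 -0.08   0.199] delta [-0.023, -0.001, -0.024] [-0.009, 0.351, 0.001]
now [ 0.539 -0.053  0.18 ] -> [ 0.535 -0.094  0.205] delta [-0.036, -0.001, -0.031] [-0.009, 0.525, 0.0]
now [ 0.539 -0.053  0.18 ] -> [ 0.533 -0.109  0.209] delta [-0.05, -0.001, -0.038] [-0.01, 0.7, -0.0]
now [ 0.539 -0.053  0.18 ] -> [ 0.532 -0.121  0.212] delta [-0.062, -0.001, -0.043] [-0.01, 0.839, -0.001]
```

```bash
echo '-0.004 0 -0.004 0 0.06 0 0
-0.009 0 -0.008 0 0.12 0 0
-0.013 0 -0.011 0 0.176 0 0
-0.017 0 -0.015 0 0.235 0 0
-0.02 0 -0.02 0 0.29 0 0
-0.023 0 -0.024 0 0.35 0 0
-0.027 0 -0.026 0 0.41 0 0
-0.032 0 -0.029 0 0.47 0 0
-0.036 0 -0.031 0 0.525 0 0
-0.036 0 -0.031 0 0.525 0 0' | python3 jog.py; python3 - <<'E'
from n import *
log()
psi=-95;u=np.array([np.cos(r(psi)),np.sin(r(psi)),0]);lip=np.array([.528,-.170,0])-.035*u
for th,z in((100,.122),(110,.12),(118,.12)): go(plan.handle(lip+[0,0,z],r(psi),r(th),.06),psi,30+th)
E
```

```text
t: 12.77
tool_pos: [0.5346, -0.0976, 0.2024]
ee_rot: [-1.908, -1.738, -0.68]
contact_force: [-0.7, -0.3, -3.2]
grip_width: 0.0127
grasp_force: 59.0
t 12.77 q [0.27, 0.73, 0.44, 1.71, -0.87, 1.37, 1.04] p [0.535, -0.098, 0.202] F [-0.7, -0.3, -3.2]
now [ 0.535 -0.098  0.202] -> [ 0.535 -0.094  0.205] delta [0.005, -0.0, 0.001] [-0.008, 0.003, -0.008]
now [ 0.535 -0.098  0.202] -> [ 0.533 -0.109  0.209] delta [-0.004, -0.0, -0.012] [-0.007, 0.177, -0.009]
now [ 0.535 -0.098  0.202] -> [ 0.532 -0.121  0.212] delta [-0.012, -0.0, -0.022] [-0.006, 0.317, -0.01]
```

```bash
echo '-0.001 0 -0.003 0 0.06 0 0
-0.003 0 -0.008 0 0.12 0 0
-0.004 0 -0.012 0 0.177 0 0
-0.007 0 -0.016 0 0.22 0 0
-0.01 0 -0.019 0 0.27 0 0
-0.012 0 -0.022 0 0.317 0 0
-0.012 0 -0.022 0 0.317 0 0
-0.012 0 -0.022 0 0.317 0 0
-0.012 0 -0.022 0 0.317 0 0
-0.012 0 -0.022 0 0.317 0 0' | python3 jog.py; python3 - <<'E'
from n import *
log()
from h import C
# white pixels (balls) in both views
for n,(y0,y1,x0,x1) in(("scene",(195,290,250,350)),("top",(170,265,275,360))):
    a=cam.capture(n)["pixels"].astype(int)[y0:y1,x0:x1]
    m=(a.min(2)>165)
    print(n,m.sum())
    for row in m[::3]: print("".join("#" if k else "." for k in row[::2]))
E
```

```text
t: 13.6
tool_pos: [0.5345, -0.1166, 0.2162]
ee_rot: [-1.684, -1.548, -0.931]
contact_force: [-0.3, 0.2, -1.7]
grip_width: 0.0128
grasp_force: 59.1
t 13.6 q [0.47, 0.88, 0.34, 1.59, -0.94, 1.63, 1.14] p [0.535, -0.117, 0.216] F [-0.3, 0.2, -1.7]
scene 110
..................................................
..................................................
..................................................
..................................................
..................................................
..................................................
..................................................
..................................................
..................................................
..................................................
..................................................
..................................................
..................................................
..................................................
..................................................
..................................................
#............................
[... 1502 characters left out ...]
........................................
...........................................
...........................................
...........................................
...........................................
...........................................
...........................................
...........................................
...........................................
...........................................
.............................###...........
............................#####..........
...........................................
#.###......................................
###########...............##...............
###########..............##................
```

Weight fell to about 1.7 N, matching the empty jug (0.16 kg). I hold a moment, then tilt back.

```bash
echo '0 0 0 0 0.03 0 0
0 0 0 0 0.03 0 0
0 0 0 0 -0.02 0 0
0 0 0 0 0.03 0 0
0 0 0 0 -0.02 0 0
0 0 0 0 0 0 0
0 0 0 0 0 0 0' | python3 jog.py|grep -E "^t|force"; python3 - <<'E'
from n import *
s=manip.get_state();print(s["contact_force"])
psi=-95;u=np.array([np.cos(r(psi)),np.sin(r(psi)),0]);lip=np.array([.528,-.170,0])-.035*u
for th,z in((105,.14),(90,.16),(70,.18),(50,.2)): go(plan.handle(lip+[0,0,z],r(psi),r(th),.06),psi,30+th)
E
```

```text
t: 14.28
tool_pos: [0.5341, -0.1181, 0.2158]
contact_force: [-1.3, 0.3, -2.3]
grasp_force: 59.1
[-1.27802605  0.33733051 -2.33937788]
now [ 0.534 -0.118  0.216] -> [ 0.534 -0.101  0.226] delta [0.018, -0.002, 0.009] [-0.004, -0.23, -0.001]
now [ 0.534 -0.118  0.216] -> [ 0.536 -0.08   0.234] delta [0.036, -0.002, 0.023] [-0.005, -0.492, -0.001]
now [ 0.534 -0.118  0.216] -> [ 0.538 -0.058  0.231] delta [0.045, -0.002, 0.043] [-0.005, -0.841, -0.0]
now [ 0.534 -0.118  0.216] -> [ 0.539 -0.045  0.221] delta [0.043, -0.001, 0.059] [-0.005, -1.19, 0.001]
```

```bash
echo '0.009 -0.001 0.004 0 -0.11 0 0
0.018 -0.002 0.009 0 -0.23 0 0
0.024 -0.002 0.013 0 -0.32 0 0
0.03 -0.002 0.018 0 -0.41 0 0
0.036 -0.002 0.023 0 -0.49 0 0
0.039 -0.002 0.03 0 -0.6 0 0
0.042 -0.002 0.037 0 -0.72 0 0
0.045 -0.002 0.043 0 -0.84 0 0
0.044 -0.002 0.05 0 -0.96 0 0
0.043 -0.001 0.055 0 -1.07 0 0' | python3 jog.py; python3 - <<'E'
from n import *
log()
psi=-95;u=np.array([np.cos(r(psi)),np.sin(r(psi)),0]);lip=np.array([.528,-.170,0])-.035*u
for th,z in((50,.2),(30,.22),(15,.235),(0,.25)): go(plan.handle(lip+[0,0,z],r(psi),r(th),.06),psi,30+th)
E
```

```text
t: 15.12
tool_pos: [0.539, -0.0471, 0.2241]
ee_rot: [2.284, 2.101, -0.07]
contact_force: [-1.3, 0.4, -3.3]
grip_width: 0.0128
grasp_force: 58.9
t 15.12 q [-0.5, 0.56, 0.77, 1.81, -0.4, 0.94, 0.35] p [0.539, -0.047, 0.224] F [-1.3, 0.4, -3.3]
now [ 0.539 -0.047  0.224] -> [ 0.539 -0.045  0.221] delta [0.002, -0.0, 0.003] [-0.002, -0.116, 0.004]
now [ 0.539 -0.047  0.224] -> [ 0.539 -0.043  0.209] delta [0.005, -0.0, 0.015] [-0.002, -0.465, 0.004]
now [ 0.539 -0.047  0.224] -> [ 0.539 -0.049  0.201] delta [-0.001, -0.0, 0.023] [-0.001, -0.727, 0.004]
now [ 0.539 -0.047  0.224] -> [ 0.538 -0.061  0.194] delta [-0.012, -0.0, 0.03] [-0.001, -0.989, 0.004]
```

```bash
echo '0.002 0 0.003 0 -0.11 0 0
0.003 0 0.007 0 -0.23 0 0
0.004 0 0.011 0 -0.35 0 0
0.005 0 0.015 0 -0.465 0 0
0.002 0 0.019 0 -0.58 0 0
-0.001 0 0.023 0 -0.7 0 0
-0.004 0 0.026 0 -0.8 0 0.0
-0.009 0 0.028 0 -0.9 0 0
-0.012 0 0.03 0 -0.989 0 0
-0.012 0 0.03 0 -0.989 0 0' | python3 jog.py; python3 - <<'E'
from n import *
from h import proj
import cv2
log();s=manip.get_state();R=Ro.from_rotvec(s["ee_rot"])
g=s["tool_pos"]-R.apply([0,0,.041]);d=R.as_matrix()[:,2];u=d*[1,1,0];u/=np.linalg.norm(u)
ax=g+.068*u;j=ax-[0,0,.06];print("jug",j.round(3))
F=[]
t=cam.capture("top");a=t["pixels"].astype(int);sc=cam.capture("scene")["pixels"].astype(int)
for _ in range(4): cam.capture("top");F.append(manip.get_state()["contact_force"][2])
print("Fz",np.round(F,2))
def show(n,im,X,h,w):
    c=proj(n,X)[0].astype(int);b=im[c[1]-h:c[1]+h,c[0]-w:c[0]+w].mean(2);print(n,c)
    for row in b[::2]: print("".join(" .:-=+*#%@"[min(9,int(k)//24)] for k in row))
show("top",a,j+[0,0,.02],24,26)
show("top",a,[.528,-.17,.03],44,40)
show("scene",sc,[.528,-.17,.03],46,50)
E
```

```text
t: 15.95
tool_pos: [0.5365, -0.0594, 0.1869]
ee_rot: [1.652, 1.536, -0.973]
contact_force: [-0.1, 1.2, -4.2]
grip_width: 0.0126
grasp_force: 59.1
t 15.95 q [-1.05, 1.21, 1.12, 1.75, -0.01, 0.97, -0.24] p [0.536, -0.059, 0.187] F [-0.1, 1.2, -4.2]
jug [ 0.534 -0.092  0.147]
Fz [-1.95 -1.64 -2.25 -1.56]
top [284 208]
+++++++++++++*#*+=--------------------+#*=----------
+++++++++++*#*=-------------------------=**+...-====
++++++++++#*=-----------------------------=**+++++++
++++++++*#+---------------------------------+*-::::-
+++++++*#+-----------------------------------+#-::::
=++++++#*-------------------------------------**::::
#####***=-------------=+*****+=---------------=*=:::
#####**#----------=+###########%#*+------------**:::
##%##*+#=------=+#######%###########*=---------*#+++
-=====+*------+#######################*--------+#+++
:-===-+*+----+#######%################%*------+#*+++
*+=====*#=--+###########################+-----*#++++
-----===**=-*%###%######################*----*#+++++
+++++++=+*#=*###########################*-:-*#++++++
+++++++++=+###%#########################*
[... 8028 characters left out ...]
*++==++*#####%##++++=-::::::------------------------------------====++++++++++++++++++++++++++
#**+++=++*####%##%%%%%#++++=-:::::--:-----------------------------===+++++++++++++++++++++++++++++++
==++*###%%%%%%##%#%%%%%#*###+-::::--:------------------------====+++++++++++++++++++++++++++++++++++
*##%%%%%%##%%###%%%%%%%%%%%#*+-:::--:--------------------==+++++++++++++++++++++++++++++++++++++++++
%%%%%%%%%%%%%##%#####%%%%%%%#+=-:::-:--------------==+++++++++++++++++++++++++++++++++++++++++++++++
%%%%%##%%%%%%%%%%%#####%%%%%#*+=-::-:----------===++++++++++++++++++++++++++++++++++++++++++++++++++
%%%%%%%%%%%%%%%%######%%%%%%%%#*=-::------==++++++++++++++++++++++++++++++++++++++++++++++++++++++++
```

All six balls are in the box (six blobs in the top view) and the jug's floor is bare. I now carry the jug back to its original place.

```bash
cat >>d.py <<'E'
RG=Ro.from_rotvec([1.042,1.892,-.600])
E
python3 -c "
from d import *
print(delta([.504,.111,.185],RG))"
```

```text
([0.096, -0.049, -0.142], [-0.56, -0.001, -0.33])
```

```bash
echo '0.01 -0.005 -0.014 -0.056 0 -0.033 0
0.019 -0.01 -0.028 -0.112 0 -0.066 0
0.029 -0.015 -0.043 -0.168 0 -0.1 0
0.039 -0.02 -0.057 -0.224 0 -0.132 0
0.048 -0.025 -0.071 -0.28 0 -0.165 0
0.058 -0.03 -0.085 -0.336 0 -0.2 0
0.067 -0.034 -0.1 -0.392 0 -0.23 0
0.077 -0.039 -0.114 -0.45 0 -0.264 0
0.096 -0.049 -0.142 -0.56 0 -0.33 0
0.096 -0.049 -0.142 -0.56 0 -0.33 0' | python3 jog.py; python3 -c "
from d import *
log()
for z in (.185,.06,.042): print(delta([.504,.111,z],RG))"
```

```text
t: 17.08
tool_pos: [0.5014, 0.1182, 0.181]
ee_rot: [1.027, 1.906, -0.594]
contact_force: [-0.0, 0.7, -1.8]
grip_width: 0.0126
grasp_force: 59.0
t 17.08 q [-1.55, 1.15, 1.12, 2.08, 0.1, 0.54, -0.23] p [0.501, 0.118, 0.181] F [-0.0, 0.7, -1.8]
([-0.007, -0.002, 0.004], [0.011, -0.006, 0.012])
([0.1, -0.001, 0.068], [0.011, -0.006, 0.012])
([0.116, -0.001, 0.077], [0.011, -0.006, 0.012])
```

```bash
echo '0.02 0 0.015 0.01 0 0.01 0
0.045 0 0.032 0.01 0 0.01 0
0.07 -0.001 0.05 0.01 -0.006 0.01 0
0.09 -0.001 0.062 0.01 -0.006 0.012 0
0.1 -0.001 0.068 0.01 -0.006 0.012 0
0.1 -0.001 0.068 0.01 -0.006 0.012 0' | python3 jog.py; echo '0.004 0 0.002 0 0 0 0
0.007 0 0.004 0 0 0 0
0.01 0 0.006 0 0 0 0
0.013 0 0.008 0 0 0 0
0.013 0 0.008 0 0 0 0' | python3 jog.py; python3 -c "
from d import *
log()
for z in (.042,.04): print(delta([.504,.111,z],RG))"
```

```text
t: 17.58
tool_pos: [0.5062, 0.1043, 0.0604]
ee_rot: [1.051, 1.883, -0.61]
contact_force: [1.6, 0.5, -1.5]
grip_width: 0.0125
grasp_force: 59.1
t: 18.0
tool_pos: [0.5065, 0.104, 0.0463]
ee_rot: [1.051, 1.881, -0.609]
contact_force: [-0.9, -0.6, -2.2]
grip_width: 0.0128
grasp_force: 59.0
t 18.0 q [-1.48, 1.38, 0.97, 2.05, -0.02, 0.41, -0.35] p [0.506, 0.104, 0.046] F [-0.9, -0.6, -2.2]
([0.007, 0.002, -0.004], [-0.01, 0.006, -0.006])
([0.009, 0.002, -0.003], [-0.01, 0.006, -0.006])
```

Lower straight down in millimetres until the table carries the jug.

```bash
echo '0.0026 0 0.0015 0 0 0 0
0.0026 0 0.0015 0 0 0 0' | python3 jog.py|grep -E "tool|contact"; echo '0.0017 0 0.001 0 0 0 0
0.0017 0 0.001 0 0 0 0' | python3 jog.py|grep -E "tool|contact"; echo '0.0013 0 0.0008 0 0 0 0
0.0013 0 0.0008 0 0 0 0' | python3 jog.py|grep -E "tool|contact"
```

```text
tool_pos: [0.5064, 0.1039, 0.0432]
contact_force: [-0.8, 0.2, -1.4]
tool_pos: [0.5064, 0.1038, 0.0412]
contact_force: [-0.1, -0.8, -1.7]
tool_pos: [0.5064, 0.1037, 0.0397]
contact_force: [0.1, -0.2, -2.6]
```

```bash
echo '0.001 0 0.0006 0 0 0 0
0.001 0 0.0006 0 0 0 0' | python3 jog.py|grep -E "tool|contact"; echo '0.001 0 0.0006 0 0 0 0
0.001 0 0.0006 0 0 0 0' | python3 jog.py|grep -E "tool|contact"; echo '0.0008 0 0.0005 0 0 0 0
0.0008 0 0.0005 0 0 0 0' | python3 jog.py|grep -E "tool|contact"
```

```text
tool_pos: [0.5065, 0.1035, 0.0395]
contact_force: [-1.6, 1.9, 2.3]
tool_pos: [0.5066, 0.1034, 0.0394]
contact_force: [-3.6, 4.6, 8.3]
tool_pos: [0.5066, 0.1034, 0.0394]
contact_force: [-5.7, 6.8, 12.8]
```

Seated. Relax, release, then back off along the fingers.

```bash
echo '-0.0017 0 -0.001 0 0 0 0
-0.0017 0 -0.001 0 0 0 0
-0.0017 0 -0.001 0 0 0 0.03
-0.0017 0 -0.001 0 0 0 0.07
-0.0017 0 -0.001 0 0 0 0.07
-0.0017 0 -0.001 0 0 0 0.07
-0.0017 0 -0.001 0 0 0 0.07' | python3 jog.py; echo '0 0 -0.01 0 0 0 0.07
0 0 -0.03 0 0 0 0.07
0 0 -0.06 0 0 0 0.07
0 0 -0.1 0 0 0 0.07
0 0 -0.14 0 0 0 0.07
0 0 -0.16 0 0 0 0.07
0 0 -0.16 0 0 0 0.07
0 0 -0.16 0 0 0 0.07' | python3 jog.py; python3 - <<'E'
from d import *
from h import *
log()
a=cam.capture("scene")["pixels"].astype(int);b=C["scene"]["pixels"].astype(int)
t=cam.capture("top")["pixels"].astype(int);tb=C["top"]["pixels"].astype(int)
for nm,x,y,(r0,r1,c0,c1) in(("scene",a,b,(140,200,212,270)),("top",t,tb,(195,245,178,232))):
    print(nm)
    for r in range(r0,r1,3): print("".join(" .:-=+*#%@"[min(9,int(k)//24)] for k in y[r,c0:c1].mean(1)),"|","".join(" .:-=+*#%@"[min(9,int(k)//24)] for k in x[r,c0:c1].mean(1)))
E
```

```text
t: 19.58
tool_pos: [0.5064, 0.1034, 0.0385]
ee_rot: [1.051, 1.881, -0.61]
contact_force: [0.4, 0.3, -0.1]
grip_width: 0.0697
grasp_force: 0.0
t: 20.25
tool_pos: [0.4337, 0.2235, 0.1188]
ee_rot: [1.049, 1.883, -0.606]
contact_force: [0.5, 0.2, 0.2]
grip_width: 0.07
grasp_force: 0.0
t 20.25 q [-1.7, 1.25, 1.02, 1.92, -0.01, 0.79, -0.37] p [0.434, 0.224, 0.119] F [0.5, 0.2, 0.2]
scene
========================================================:: | +++++++++++++++++++++++++++++++++++++++++++++++++++++++=-:
======================================================++++ | ++++++++++++++++++++++++++++++++++++++++++++++++++++++++*+
=======================================================-=+ | ++++++++++++++++++++++++++++++++++++++++++++++++++++++===+
==========================++++++====+++=================== | ++++++++++++++++++++++++++++++++++++++++++++++++++++++++=+
========++==========++++++==============++++++============ | ++++++++++++++++++++++++++++**++++++++++***+++++++++++++++
======+*******++++++======================-==+*+========== | ++++++++++**++++++++++**+====================+**++++++
[... 2892 characters left out ...]
#######################=--=+
=++++=+**#####*=------=++++%@@@@%#%@@@@%##**=---=+++++ | ++++++++++*########*=----=*####################=---=++
=+*##########+==**=----+**#%@@@@#%@@@@@%#=-----=++++++ | +++++##%#######*+=--+**+---*%##############*+-----=+++
+*##%@#*+=--=======++**+=*#++*****%#++-------=++++++++ | ++++++*#%@*+--========-=+**+*####%##**++--------=+++++
+=++=-------==+++=+++++++==---------------=+++++++++++ | +++++++++=-----===++++++++++++++=----------+==++++++++
+++++++=--===+++++++++++++++++++++++++++++++++++++++++ | ++++++++++++===+++++++++++++++++++++++++++++++++++++++
++++=+++++=====+++++++++++++++++++++++++++++++++++++++ | ++++++++++++++++++++++++++++++++++++++++++++++++++++++
```

The jug stands upright and empty close to its old place, the gripper is clear, and the lid and balls are as wanted.

```bash
echo '0 0 0 0 0 0 0.07
0 0 0 0 0 0 0.07
0 0 0 0 0 0 0.07
0 0 0 0 0 0 0.07' | python3 jog.py | head -1; python3 -c "
from station import manip, cam, order
print(order.hand_in())"
```

```text
t: 20.68
the job is handed in; nothing more can be done
None
```

The job is handed in after about 21 s of robot time, though no verdict came back: the last images show all six balls in the box, and the empty jug upright on the table about 8 mm from where it started; the lid was fully open when last viewed.

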